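# Bench test of a metal detector: zero it, then hold the brass test wand over the coil

## Task

Bench-test the metal detector. First zero it: press the green button on the control box all the way down and let it come up again while both test wands are still away from the coil; then take the wand with the orange handle and the brass disc by its handle, carry it over the detector without letting the wand bump any part of it, and hold the disc level about 2 cm above the middle of the white coil. Finish while still holding it there, steady; nothing may ever touch the coil (a knock spoils the reading), and the other wand, the solder spool, the cup and the pliers stay where they are.

Things in the scene. Friction and masses are not known exactly. Their poses are not given: they have to be found in the camera images.
- detector: Metal detector lying fixed on the bench, one rigid assembly. Origin on the bench under the stem; z up, y along the stem to the coil (coil centre at y = 200 mm). Black stem: axis 66 mm high at x = 0, y -235 to 130 mm, up to 81 mm high. Aluminium control box under it, x -81 to 31, y -208 to -12, 51 mm high; on its -x half the green button (y = -45 mm) and three knobs, 67 mm high.
- coil: White spoked search coil, part of the detector: ring 170 mm outside, 134 mm inside, hub 44 mm across, 22 mm thick, level. Origin: centre of the hub's top face, 37 mm over the bench, flush with the ring's top; axes as the detector's. On its edge towards the stem stand two yoke ears with a cross bolt: x -25 to 30, y -85 to -55 mm, reaching 40 mm above the origin.
- zero_button (a joint): Green zero button, 24 mm across, in a black collar 40 mm across and 12 mm high on the control box: 0 = up, 0.006 m = fully down. Sprung, moves straight down: starts at about 1.4 N, fully down at 4.5 N, comes back up when let go.
- zero_button_top (a point): Centre of the green button's top face, 72 mm over the bench when up; moves with the button.
- brass_wand: Wand to use, 0.08 to 0.14 kg: orange handle 120 x 22 x 24 mm (long, wide, high), then a flat white stick, at its end a white round holder 38 mm across with the brass disc. Origin: centre of the handle's underside, 35 mm over the bench on the rack; x along the wand to the disc (disc centre at x = 165 mm), z up. Rests level. Weight centre about 22 mm along x.
- brass_wand_disc (a point): Centre of the underside of the brass disc (28 mm across): 165 mm along x and 6.5 mm up from the brass wand's origin; axes as the wand's. It is the wand's lowest point at that end.
- iron_wand: The other wand, same shape and sizes, blue handle, dark iron disc; stays on the rack.
- wand_rack: Fixed plywood rack. Origin under the middle of its base (150 x 200 x 10 mm), z up. Cross bars 35 mm high and 12 mm thick at x = -45 and 45 mm carry the handles; wooden cheeks beside them rise to 45 mm. Wands lie along x, discs to +x, at y = 45 and y = -45 mm, either one at either place. Between the bars a handle is free on both sides down to the base.
- solder_spool: Red solder spool standing on its flange, 60 mm across, 36 mm high; origin centre of its underside. Stays put.
- cup: White cup, 80 mm across, 68 mm high; origin centre of its underside. Stays put.
- pliers: Pliers with red handles lying flat, about 175 x 60 mm, 14 mm high; origin near the middle, on the bench; jaws to +x. Stays put.
Mind the look-alikes: they are no part of the job. There is more than one size of the brass_wand; the job needs the larger.

How it is judged:
By the outcome, as a careful person would: the job done as asked, in the order asked, and still so for the second after the job is handed in, while the arm keeps its last pose, push and grip.
It also fails if it takes over 58 s, if anything falls off the work surface, if the arm or the gripper's body presses on something with over 40 N, if the wrist force passes 120 N, or if a joint passes its speed limit or range.

## Robot

A 7-joint arm with a two-finger parallel gripper is mounted at the origin on the work surface. World frame = base frame: x ahead of the robot, y to its left, z up, the work surface at z = 0. Lengths are in m, angles in rad, forces in N, time in s.
With the tool pointing down it reaches from about 0.4 to 0.85 m from the base axis. Payload 10.4 kg.
Tool frame: the origin (TCP) lies at the very end of the fingers, on their centre line; the grasp point (between the pads) lies manip.hold_point_z behind it (manip.hold_point_z is the distance from the TCP to the grasp point, in m); z points along the fingers, y is the direction in which the jaws open and shut (so a half turn about z gives the same grasp; the last joint's range is limited). The gripper opens to 85 mm and grips with 20 to 120 N. Pads are 22 mm wide; open, the fingers measure 114 mm over their backs; the gripper's body (76 mm by 85 mm) begins 54 mm behind the grasp point. The pads swing forward as they close: fully open they stand 13 mm farther back than shut.
Start: joints at [1.31, 0.332, -0.065, 1.46, 0.022, 1.35, -0.088], TCP at [0.147, -0.607, 0.231] pointing down, gripper open.
Joint ranges: [-2.6, 2.6], [-0.5, 2.12], [-1.47, 1.34], [0.16, 2.42], [-1.27, 4.41], [0.06, 2.06], [-2.6, 2.6]. Speed limits (rad/s): [2.22, 2.22, 2.79, 2.79, 3.14, 3.14, 3.14].

## Interface

Orientations are given as a unit quaternion [x, y, z, w].
In Python, from workcell import manip gives the robot as it stands.
- The arm moves only by the tool jog_arm, never from a script. Its arguments are lists of equal length, an entry for each row: "translation": the shift along the world's x, y, z in mm, a list of three; "turn": the turn about the world's z in degrees. In form: {"translation": [[x, y, z], ...], "turn": [turn, ...]}. A call has 1 to 12 rows; each row is the pose to reach, as a shift and turn from the pose measured when the call began; what a row does not reach only later rows make up. A row lasts 1/12 s, in which the tool goes at most 41.7 mm and 7.16 degrees, less where a joint would pass 70% of its speed; a pose out of reach is approached as far as the arm can. A call with a gripper value outside its range is refused whole. "grip" is the finger opening in mm, from 0 to 85.4, set as the call begins (left out, the last holds). The fingers move at their own pace and stop on an object; "grip_force" is the grip in N (left out, the last holds). Time passes only in rows, so rows that repeat a pose let the fingers close. It gives the time, the measured TCP pose, the force and the opening at its end, in the units of the state.
- manip.get_obs(): the state, without advancing time (a new reading comes with each control period).
- manip.camera(name): name is "scene" or "top"; returns a dict with "frame" (384x512x3 uint8, red, green, blue), "mtx" (3x3 intrinsics, pixels), "pose" (4x4, takes a point from camera to world coordinates). Camera axes: x right, y down, z forward; pixel columns grow to the right and rows downward; lengths in m; the calibration is good to about 2 mm. A picture is of the moment at which its call begins. There is no depth.
- manip.hand_in(): hands the job in, once; it reports no verdict.
Trained networks look in a picture, given as the dict that the camera call returned (one of the last four; its "shot" number tells which), for a name from the list of things; names that differ only in an ending like _2 or _b are one class to them, and where a whole thing is asked for, a point or a joint stands for the part that bears it (a point fixed in the world has none). Each returns a list of dicts, best first, with "confidence" (0 to 1); they miss things now and then, are a little off and sometimes report something else, mostly with a low value. They report only what shows in the picture. A call takes as long as a camera call. They do not tell look-alikes from the thing itself.
- manip.outline_of(picture, label): "mask" (384x512 bool, what is visible of it) and "extent" ([left, top, right, bottom] in pixels, round what is visible of it).
- manip.pinpoint(picture, label): "at" ([column, row] in pixels: a listed point, or the origin of a listed thing).
The state is a dict: "clock": time; "joint_pos": joint angles; "joint_velocities": joint speeds; "tau": joint torques, N m; "position": TCP position; "ee_rot": TCP orientation; "ft_force": force on the tool from outside, world axes, zero at the start; "torque": the same for the moment, N m; "grip_width": opening from 0.0 (shut) to 1.0 (fully open).
Only numpy, scipy, OpenCV 4.12 (cv2) and the standard library are available. Lean on these libraries where they do the work, as an engineer would, in place of code of your own. Each camera call takes 0.05 s, during which the arm holds its last target. There are 200 camera calls.

## Working session

There is one attempt and no reset: what is moved stays moved. The work goes in short steps, Python scripts to look and compute and a tool call to move; the robot and the scene stay as the last step left them, time stands still between calls to the robot, and variables do not carry over. Pictures are saved under pics/ and viewed, about 8 in all and at most 12, crops included, and the job is handed in when it is done.

Besides the shell and the picture viewer there is one more tool, called after "Request:" as a command line: name --pt "numbers of a row" for each row, then --argument value for the rest. jog_arm: Moves the arm, as the interface text tells. Its arguments: {"type":"object","properties":{"translation":{"type":"array"},"turn":{"type":"array"},"grip":{"type":"number"},"grip_force":{"type":"number"}},"required":["translation","turn"]}

```bash
mkdir -p pics; cat > h.py <<'E'
from workcell import manip
import numpy as np, cv2
def ray(p,uv,z):
    K=np.array(p["mtx"]);T=np.array(p["pose"])
    d=T[:3,:3]@np.linalg.solve(K,[uv[0],uv[1],1]);o=T[:3,3]
    return o+d*(z-o[2])/d[2]
def save(p,n,crop=None,s=1):
    f=p["frame"][:,:,::-1]
    if crop: f=f[crop[1]:crop[3],crop[0]:crop[2]]
    cv2.imwrite("pics/"+n,cv2.resize(f,None,fx=s,fy=s,interpolation=cv2.INTER_CUBIC))
E
python3 - <<'E'
from h import *
print(manip.get_obs(), manip.hold_point_z)
Z=dict(detector=0,coil=.037,zero_button_top=.072,brass_wand=.035,brass_wand_disc=.0415,iron_wand=.035,wand_rack=0,solder_spool=0,cup=0,pliers=0)
fs=[]
for c in("top","scene"):
    p=manip.camera(c);fs.append(p["frame"]);save(p,c+"0.png",None,1.5)
    for n,z in Z.items():
        for r in manip.pinpoint(p,n)[:3]: print(c,n,np.round(r["at"]),round(r["confidence"],2),np.round(ray(p,r["at"],z)*1000))
E
```

```text
{'clock': 0.0, 'joint_pos': array([ 1.3103827 ,  0.33286234, -0.06470743,  1.46096474,  0.0215795 ,
        1.3498946 , -0.08850586]), 'joint_velocities': array([-3.61017616e-04,  1.22594622e-03,  1.51940630e-05,  8.62775223e-04,
        7.10138305e-04,  1.35529610e-03,  4.99148669e-04]), 'tau': array([ 2.91920160e-04, -6.25448799e+01,  4.91072936e-02, -3.91615713e+01,
        1.61736365e-02,  9.65731888e-03,  1.17741115e-05]), 'position': array([ 0.1471509 , -0.607034  ,  0.23051071]), 'ee_rot': array([ 9.92937579e-01,  1.18635788e-01, -1.07490227e-04, -7.09127740e-04]), 'ft_force': array([ 0.16524285, -0.7399454 ,  0.78951618]), 'torque': array([ 0.02519936, -0.00597894, -0.01935403]), 'grip_width': 1.0010142769079982} 0.0187
top detector [242. 191.] 0.65 [596.  39.   0.]
top coil [166. 184.] 0.98 [612. 243.  37.]
top zero_button_top [257. 206.] 0.5 [545.   1.  72.]
top brass_wand [376. 230.] 0.73 [ 487. -315.   35.]
top brass_wand [307. 262.] 0.71 [ 403. -131.   35.]
top brass_wand [383. 168.] 0.23 [ 653. -342.   35.]
top brass_wand_disc [387. 170.] 0.74 [ 647. -350.   42.]
top br
[... 356 characters left out ...]
5.] 0.56 [599. 229.  37.]
scene coil [152. 187.] 0.26 [ 645. -342.   37.]
scene zero_button_top [258. 178.] 0.41 [542.  -9.  72.]
scene brass_wand [179. 154.] 0.59 [ 483. -318.   35.]
scene brass_wand [240. 154.] 0.59 [ 421. -111.   35.]
scene brass_wand_disc [154. 184.] 0.62 [ 637. -337.   41.]
scene brass_wand_disc [269. 145.] 0.58 [357. -20.  42.]
scene iron_wand [160. 143.] 0.79 [ 453. -406.   35.]
scene iron_wand [262. 179.] 0.5 [510.  -5.  35.]
scene iron_wand [294. 173.] 0.5 [455.  93.  35.]
scene wand_rack [172. 156.] 0.89 [ 468. -356.    0.]
scene solder_spool [295. 170.] 0.85 [411.  92.   0.]
scene cup [236. 251.] 0.57 [778. -10.   0.]
scene pliers [401. 213.] 0.62 [494. 464.   0.]
```

View pics/top0.png

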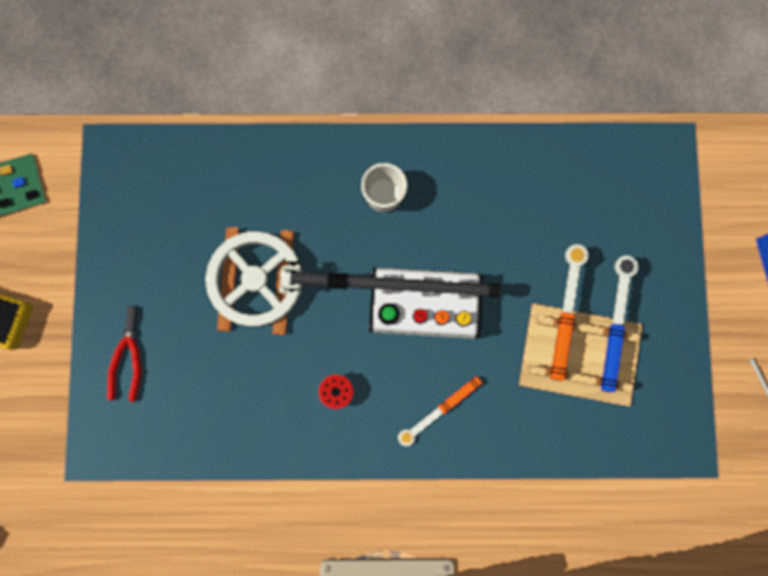

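View pics/scene0.png

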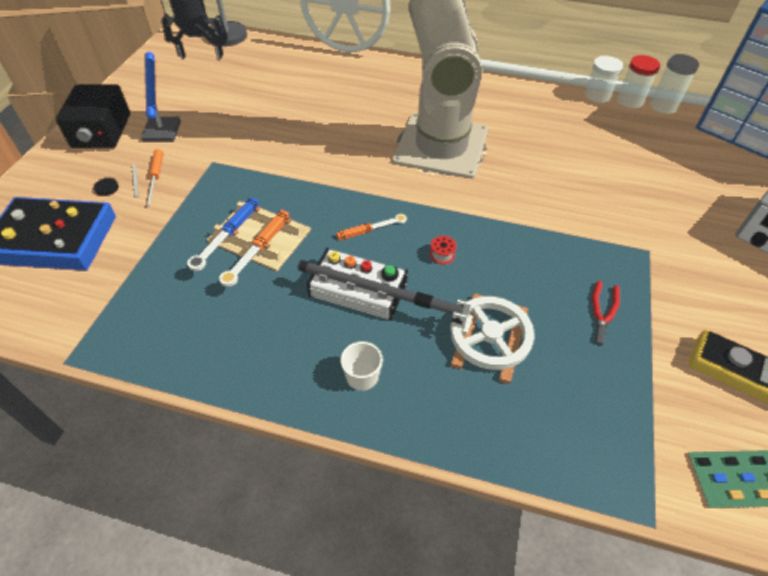

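The top view (at 1.5x) shows the larger orange wand on the rack (handle 563,345, disc 577,255) and the blue iron wand beside it. A smaller orange wand lies on the mat (445,408). The scene view also shows an orange screwdriver off the mat (155,165).

Candidates, in native top pixels: large orange wand (376,230), small orange wand (302,265), iron wand (410,238); screwdriver in native scene pixels (103,108). I choose the one on the rack at (376,230).

```bash
python3 - <<'E'
from h import *
P=[]
for c in("top","scene"):
    p=manip.camera(c);f=p["frame"];hsv=cv2.cvtColor(f,cv2.COLOR_RGB2HSV)
    if c=="top": save(p,"crop1.png",(235,150,435,300),4)
    def blob(lo,hi,box,z,n,rect=False):
        m=cv2.inRange(hsv,lo,hi);k=np.zeros_like(m);x0,y0,x1,y1=box;k[y0:y1,x0:x1]=m[y0:y1,x0:x1]
        q,l,s,ce=cv2.connectedComponentsWithStats(k)
        i=1+np.argmax(s[1:,4]);w=[ray(p,ce[i],z)*1000]
        print(c,n,ce[i].round(1),s[i,4],np.round(w[0],1))
        ys,xs=np.nonzero(l==i);pts=np.array([ray(p,(a,b),z)[:2]*1000 for a,b in zip(xs,ys)])
        if rect: print(cv2.minAreaRect(pts.astype(np.float32)))
        return w[0]
    B=dict(top=[(245,195,275,225),(360,200,395,260),(370,158,400,182)],scene=[(250,170,275,190),(160,135,200,170),(143,175,165,195)])[c]
    blob((45,80,40),(85,255,255),B[0],.072,"button")
    blob((5,170,100),(16,255,255),B[1],.059,"handle",True)
    blob((12,80,100),(28,255,255),B[2],.048,"disc")
    # white coil ring outline
    r=manip.outline_of(p,"coil")[0];m=r["mask"].astype(np.uint8)
    cs,_=cv2.findContours(m,cv2.RETR_EXTERNAL,cv2.CHAIN_APPROX_NONE);k=max(cs,key=cv2.contourArea)
    e=cv2.fitEllipse(k);print(c,"coil",r["confidence"],r["extent"],e,np.round(ray(p,e[0],.03)*1000,1))
    for n,z in(("coil",.037),("zero_button_top",.072)):
        print(n,[np.round(ray(p,q["at"],z)*1000) for q in manip.pinpoint(p,n)[:1]])
    print("cam",np.array(p["pose"])[:3,3])
E
```

```text
top button [258.8 208.4] 95 [540.1  -4.   72. ]
top handle [374.5 230.9] 457 [ 481.6 -305.6   59. ]
((482.8653259277344, -303.9237976074219), (32.193450927734375, 117.89557647705078), 79.1896743774414)
top disc [384.4 169.6] 78 [ 646.4 -341.    48. ]
top coil 0.9 [136.8, 149.5, 201.4, 216.4] ((167.8602752685547, 185.8193817138672), (61.14436721801758, 62.3758544921875), 23.691083908081055) [607.1 240.1  30. ]
coil [array([611., 238.,  37.])]
zero_button_top [array([549.,  -2.,  72.])]
cam [0.38835056 0.01930158 1.34427987]
scene button [259.6 179.9] 52 [546.7  -3.   72. ]
scene handle [180.7 152.3] 174 [ 493.2 -302.2   59. ]
((491.02685546875, -301.3277587890625), (29.9310302734375, 115.44473266601562), 77.56446075439453)
scene disc [151.6 184.3] 37 [ 644.1 -341.9   48. ]
scene coil 0.87 [297.2, 197.5, 354.0, 246.4] ((327.4868469238281, 221.68911743164062), (47.20226287841797, 55.3182487487793), 109.47611999511719) [616.3 236.   30. ]
coil [array([607., 239.,  37.])]
zero_button_top [array([535., -18.,  72.])]
cam [1.28206743 0.18370308 0.99182719]
```

View pics/crop1.png

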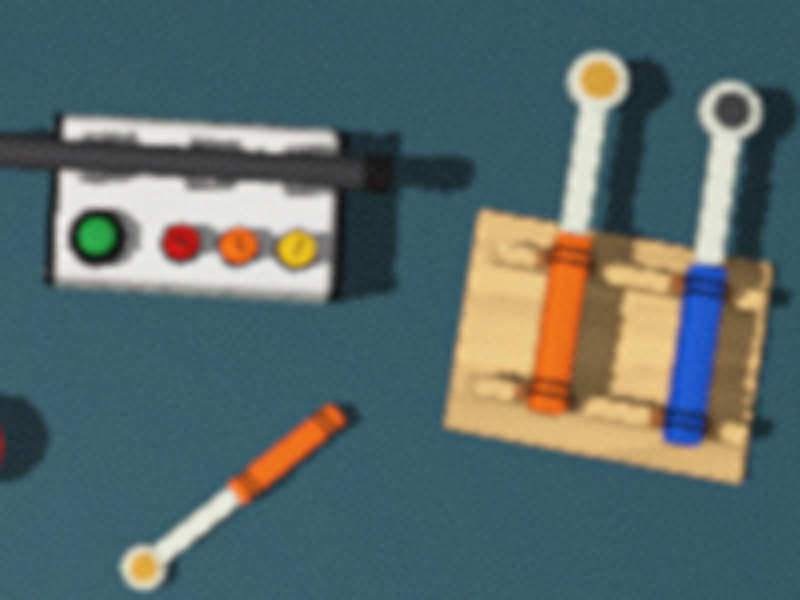

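The crop confirms it: the larger orange wand with the brass disc is on the rack, and the small one lies on the mat. Button is at about (543,-4), the wand's handle centre at (484,-304), its disc at (645,-341) and the coil at (610,239). I'm moving to the button with the fingers shut.

Request:
jog_arm --pt "15 22 0" --pt "35 53 0" --pt "55 84 0" --pt "75 114 0" --pt "97 148 0" --pt "119 181 0" --pt "141 215 0" --pt "163 248 0" --pt "185 282 0" --pt "207 315 0" --pt "229 349 0" --pt "251 382 0" --turn '[-2, -4, -7, -10, -13, -16, -19, -22, -24, -26, -27, -27]' --grip 0

```text
clock: 2.5
position: [0.3989, -0.2235, 0.2317]
ee_rot: [0.993, -0.117, 0.0, 0.0]
ft_force: [1.2, -1.2, -0.3]
grip_width: -0.001
```

Request:
jog_arm --pt "22 33 0" --pt "44 66 0" --pt "66 100 0" --pt "88 133 -10" --pt "108 164 -30" --pt "126 191 -50" --pt "140 212 -70" --pt "145 220 -90" --pt "145 220 -100" --pt "145 220 -100" --pt "145 220 -100" --pt "145 220 -100" --turn '[0, 0, 0, 0, 0, 0, 0, 0, 0, 0, 0, 0]'

```text
clock: 3.5
position: [0.5443, -0.0049, 0.133]
ee_rot: [0.993, -0.118, 0.001, 0.001]
ft_force: [0.1, -0.0, 0.1]
grip_width: -0.0
```

Request:
jog_arm --pt "0 1 -20" --pt "0 1 -40" --pt "0 1 -54" --pt "0 1 -59" --pt "0 1 -61" --pt "0 1 -63" --pt "0 1 -65" --pt "0 1 -66" --pt "0 1 -67" --pt "0 1 -67" --turn '[0, 0, 0, 0, 0, 0, 0, 0, 0, 0]'

```text
clock: 4.33
position: [0.545, -0.0044, 0.0666]
ee_rot: [0.993, -0.118, 0.002, 0.001]
ft_force: [0.1, -2.7, 4.4]
grip_width: -0.001
```

Request:
jog_arm --pt "0 0 -1" --pt "0 0 -2" --pt "0 0 -3" --pt "0 0 -3" --turn '[0, 0, 0, 0]'

```text
clock: 4.67
position: [0.5453, -0.0044, 0.0657]
ee_rot: [0.993, -0.118, 0.002, 0.001]
ft_force: [-11.2, -2.5, 26.1]
grip_width: -0.005
```

```bash
python3 - <<'E'
from h import *
p=manip.camera("scene");save(p,"press.png",(200,120,320,220),5)
E
```

```text
(no output)
```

View pics/press.png

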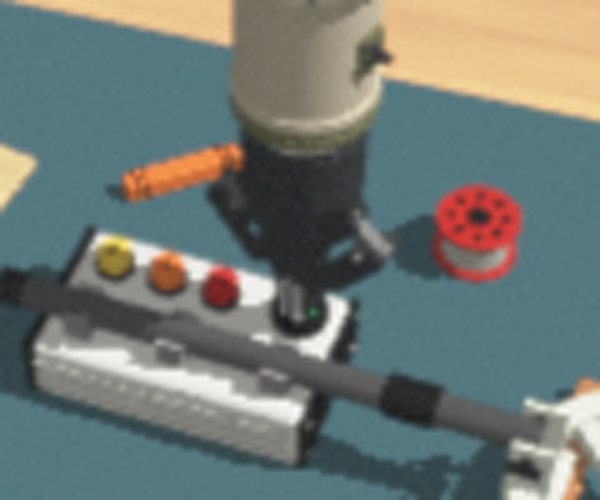

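Fully pressed: z stopped at 65.7 mm with the force rising to 26 N, and the picture shows the fingertips on the button (300,312). Releasing and heading to the wand.

Request:
jog_arm --pt "0 0 10" --pt "0 0 30" --pt "0 0 60" --pt "0 0 95" --pt "-5 -30 105" --pt "-10 -65 105" --pt "-15 -100 105" --pt "-21 -138 105" --pt "-27 -176 105" --pt "-33 -214 105" --pt "-38 -248 105" --pt "-43 -275 105" --turn '[0, 0, 0, 0, 0, 0, 0, 0, 0, 0, 0, 0]'

```text
clock: 5.72
position: [0.5013, -0.2821, 0.1705]
ee_rot: [0.993, -0.119, 0.002, 0.002]
ft_force: [0.3, 0.1, 1.3]
grip_width: 0.0
```

Request:
jog_arm --pt "-3 -18 0" --pt "-4 -27 0" --pt "-4 -27 -10" --pt "-4 -27 -20" --pt "-4 -27 -30" --pt "-4 -27 -30" --pt "-4 -27 -30" --pt "-4 -27 -30" --pt "-4 -27 -30" --turn '[0, 0, 0, 0, 0, 0, 0, 0, 0]' --grip 85

```text
clock: 6.47
position: [0.4978, -0.3087, 0.141]
ee_rot: [0.993, -0.119, 0.002, 0.002]
ft_force: [0.6, 0.1, 0.7]
grip_width: 0.993
```

```bash
python3 - <<'E'
from h import *
o=manip.get_obs();print(o["clock"],o["position"],o["ee_rot"],o["grip_width"])
p=manip.camera("scene");q=manip.camera("top");
f=p["frame"][100:220,110:290];g=q["frame"][140:260,300:440]
r=np.hstack([cv2.resize(f,None,fx=2.4,fy=2.4,interpolation=2),cv2.resize(g,None,fx=2.4,fy=2.4,interpolation=2)])[:,:,::-1]
cv2.imwrite("pics/pre.png",r)
E
```

```text
6.4667 [ 0.49781104 -0.30873555  0.14099345] [ 0.99291831 -0.11876133  0.00249883  0.0016517 ] 0.993318200200387
```

View pics/pre.png

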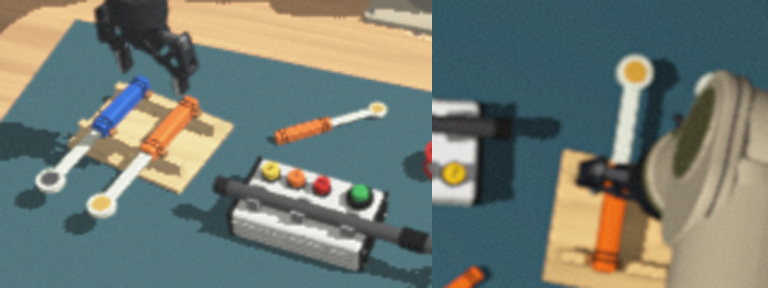

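The picture shows the button up again (360,193) and the open jaws astride the orange handle, clear of the blue wand. Descending and gripping.

Request:
jog_arm --pt "0 1 -25" --pt "0 1 -55" --pt "0 1 -80" --pt "0 1 -100" --pt "0 1 -110" --pt "0 1 -113" --pt "0 1 -113" --pt "0 1 -113" --turn '[0, 0, 0, 0, 0, 0, 0, 0]'

```text
clock: 7.23
position: [0.4985, -0.3084, 0.0293]
ee_rot: [0.993, -0.119, 0.003, 0.002]
ft_force: [1.3, 0.2, -0.7]
grip_width: 0.992
```

Request:
jog_arm --pt "0 0 0" --pt "0 0 0" --pt "0 0 0" --pt "0 0 0" --pt "0 0 0" --pt "0 0 0" --pt "0 0 0" --pt "0 0 0" --pt "0 0 0" --pt "0 0 0" --turn '[0, 0, 0, 0, 0, 0, 0, 0, 0, 0]' --grip 10 --grip_force 50

```text
clock: 8.07
position: [0.4982, -0.3101, 0.0299]
ee_rot: [0.993, -0.119, 0.004, 0.003]
ft_force: [-2.3, -4.8, 4.4]
grip_width: 0.252
```

Gripped at 21.5 mm, which matches the 22 mm handle. Lifting slowly at first.

Request:
jog_arm --pt "0 0 4" --pt "0 0 10" --pt "0 0 20" --pt "0 0 32" --pt "0 0 48" --pt "0 0 66" --pt "0 0 86" --pt "0 0 106" --pt "0 0 124" --pt "0 0 136" --pt "0 0 140" --pt "0 0 140" --turn '[0, 0, 0, 0, 0, 0, 0, 0, 0, 0, 0, 0]'

```text
clock: 9.07
position: [0.4988, -0.3101, 0.1711]
ee_rot: [0.993, -0.119, 0.004, 0.004]
ft_force: [-0.9, -0.0, -1.3]
grip_width: 0.246
```

```bash
python3 - <<'E'
from h import *
o=manip.get_obs();print(o["clock"],o["position"],o["ee_rot"],o["grip_width"],o["ft_force"],o["torque"])
z=o["position"][2]-.0299+.0415
for c in("top","scene"):
    p=manip.camera(c)
    for r in manip.pinpoint(p,"brass_wand_disc")[:3]: print(c,np.round(r["at"],1),round(r["confidence"],2),np.round(ray(p,r["at"],z)*1000,1))
    hsv=cv2.cvtColor(p["frame"],cv2.COLOR_RGB2HSV);m=cv2.inRange(hsv,(12,80,100),(28,255,255))
    R=np.array(p["pose"]);q=R[:3,:3].T@(np.array([.645,-.342,z])-R[:3,3]);q=np.array(p["mtx"])@q;q=q[:2]/q[2];print("pred",q)
    k=np.zeros_like(m);x,y=q.astype(int);k[y-14:y+14,x-14:x+14]=m[y-14:y+14,x-14:x+14];yy,xx=np.nonzero(k)
    print(len(xx),xx.mean(),yy.mean(),np.round(ray(p,(xx.mean(),yy.mean()),z+.0065)*1000,1))
    if c=="scene": save(p,"lift.png",(60,60,300,240),3)
E
```

```text
9.0667 [ 0.49875587 -0.31012117  0.17112819] [ 0.99283947 -0.11932279  0.00440328  0.00353112] 0.24578788152977818 [-0.94191408 -0.03767901 -1.27817895] [-0.0543706  -0.00997553 -0.00493812]
top [401.5 159.2] 0.68 [ 644.8 -345.8  182.7]
top [167.4 185.2] 0.27 [583.2 215.5 182.7]
pred [399.92425632 159.11712533]
94 400.8510638297872 157.69148936170214 [ 647.  -342.4  189.2]
scene [143.4 154.7] 0.93 [ 638.1 -340.3  182.7]
scene [268.2 145.8] 0.61 [496.7   8.6 182.7]
pred [141.83561425 156.20043859]
87 147.02298850574712 158.94252873563218 [ 655.9 -318.2  189.2]
```

View pics/lift.png

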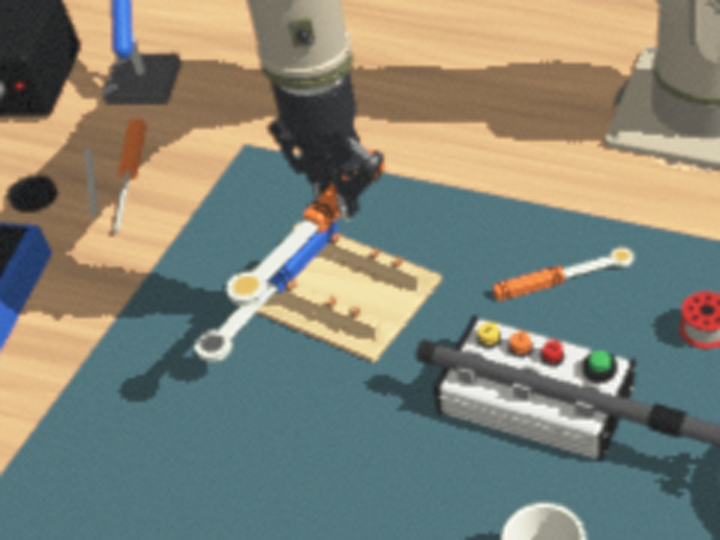

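The wand is lifted level (disc at 245,287 in the crop), with the blue wand still on the rack and the button up. Carrying it high across the detector.

Request:
jog_arm --pt "0 8 0" --pt "-1 24 0" --pt "-3 48 0" --pt "-5 76 0" --pt "-7 106 0" --pt "-9 136 0" --pt "-10 166 0" --pt "-12 196 0" --pt "-14 226 0" --pt "-16 256 0" --pt "-18 286 0" --pt "-19 316 0" --turn '[0, 0, 0, 0, 0, 0, 0, 0, 0, 0, 0, 0]'

```text
clock: 10.27
position: [0.4772, 0.0089, 0.1683]
ee_rot: [0.993, -0.119, 0.002, 0.003]
ft_force: [0.4, 0.8, -0.7]
grip_width: 0.248
```

Request:
jog_arm --pt "-2 30 0" --pt "-4 60 0" --pt "-5 90 0" --pt "-7 120 0" --pt "-9 150 0" --pt "-11 180 0" --pt "-13 210 0" --pt "-14 236 0" --pt "-15 254 0" --pt "-16 263 0" --pt "-16 265 0" --pt "-16 265 0" --turn '[0, 0, 0, 0, 0, 0, 0, 0, 0, 0, 0, 0]'

```text
clock: 11.27
position: [0.4598, 0.2751, 0.1681]
ee_rot: [0.993, -0.117, 0.002, 0.003]
ft_force: [-0.4, -0.1, -1.6]
grip_width: 0.254
```

Request:
jog_arm --pt "0 0 -10" --pt "0 0 -25" --pt "0 0 -45" --pt "0 0 -60" --pt "0 0 -68" --pt "0 0 -70" --pt "0 0 -70" --turn '[0, 0, 0, 0, 0, 0, 0]'

```text
clock: 11.85
position: [0.4596, 0.2746, 0.0977]
ee_rot: [0.993, -0.118, 0.002, 0.004]
ft_force: [0.1, -0.3, -1.6]
grip_width: 0.254
```

```bash
cat > m.py <<'E'
from h import *
import sys
from scipy.optimize import least_squares
o=manip.get_obs();print(o["clock"],o["position"],o["ee_rot"],o["grip_width"],o["ft_force"])
D=[];P=[];Cs=[]
for c in("scene","top"):
    p=manip.camera(c);P.append(p)
    hsv=cv2.cvtColor(p["frame"],cv2.COLOR_RGB2HSV);m=cv2.inRange(hsv,(12,80,100),(28,255,255))
    R=np.array(p["pose"]);q=R[:3,:3].T@(o["position"]+np.array([.1465,-.0325,.018])-R[:3,3]);q=np.array(p["mtx"])@q;q=q[:2]/q[2]
    k=np.zeros_like(m);x,y=q.astype(int);k[y-13:y+13,x-13:x+13]=m[y-13:y+13,x-13:x+13];yy,xx=np.nonzero(k)
    D.append((xx.mean(),yy.mean()));print(c,"pred",q.round(1),"blob",len(xx),np.round(D[-1],1))
    r=manip.outline_of(p,"coil")
    if r: print("coil",r[0]["confidence"],np.round(r[0]["extent"]))
    for r in manip.pinpoint(p,"coil")[:1]: print("coil pin",np.round(ray(p,r["at"],.037)*1000,1),r["confidence"])
def res(X):
    e=[]
    for p,d in zip(P,D):
        R=np.array(p["pose"]);q=np.array(p["mtx"])@(R[:3,:3].T@(X-R[:3,3]));e+=list(q[:2]/q[2]-d)
    return e
s=least_squares(res,o["position"]+[.15,0,0]);print("disc top 3D",s.x*1000,"resid",s.fun.round(2))
n=sys.argv[1]
im=np.hstack([cv2.resize(P[0]["frame"][170:270,270:380],None,fx=3.6,fy=3.6,interpolation=2),cv2.resize(P[1]["frame"][140:240,115:225],None,fx=3.6,fy=3.6,interpolation=2)])
cv2.imwrite("pics/"+n,im[:,:,::-1])
E
python3 m.py over.png
```

```text
11.85 [0.45957004 0.27463307 0.09768537] [ 0.99304456 -0.11767047  0.00194998  0.00351637] 0.25353757744069805 [ 0.08229465 -0.26593251 -1.58787486]
scene pred [334.8 203.4] blob 45 [335.3 203.4]
coil 0.88 [301. 198. 353. 251.]
coil pin [608.5 236.8  37. ] 0.93
top pred [161.4 180.7] blob 122 [157.4 181.1]
coil 0.82 [135. 153. 202. 219.]
coil pin [603.  244.6  37. ] 0.63
disc top 3D [605.10412681 248.38834184 116.85480109] resid [ 1.75  0.05  1.5  -0.15]
```

View pics/over.png

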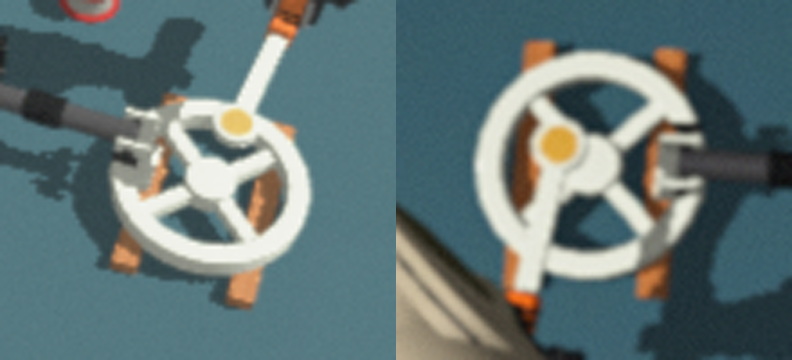

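```bash
python3 - <<'E'
from h import *
for c,hub,dsc in(("scene",(328.9,220),(270+237/3.6,170+123/3.6)),("top",(169.4,185.6),(115+162.5/3.6,140+144.5/3.6))):
    p=manip.camera(c);print(c,"hub",ray(p,hub,.037)*1000,"disc",ray(p,dsc,.118)*1000)
    # ring fit: project outer+inner circles, maximise white on ring minus white in gap outside
    g=p["frame"].astype(float);w=(g.min(2)>140).astype(float);w=cv2.GaussianBlur(w,(3,3),0)
    R=np.array(p["pose"]);K=np.array(p["mtx"])
    a=np.linspace(0,2*np.pi,180)
    def samp(cx,cy,r):
        X=np.c_[cx+r*np.cos(a),cy+r*np.sin(a),np.full(180,.037)];q=(K@(R[:3,:3].T@(X-R[:3,3]).T));u=(q[:2]/q[2]).astype(np.float32)
        return cv2.remap(w,u[0][None],u[1][None],cv2.INTER_LINEAR).mean()
    best=max((samp(x,y,.071)+samp(x,y,.082)+samp(x,y,.0765)-samp(x,y,.062)-samp(x,y,.092)*.5,x,y) for x in np.arange(.59,.63,.001) for y in np.arange(.22,.26,.001))
    print("ring",best)
E
```

```text
scene hub [613.69802528 238.89709698  37.        ] disc [609.65021304 245.28659489 118.        ]
ring (np.float64(1.9728146023220487), np.float64(0.611), np.float64(0.23700000000000002))
top hub [606.49318212 234.77280043  37.        ] disc [606.98951029 245.00055384 118.        ]
ring (np.float64(2.2039764404296878), np.float64(0.608), np.float64(0.23700000000000002))
```

Ring fits from both cameras put the coil at (609,237), with the disc 8 mm too far in +y. Correcting that and descending.

Request:
jog_arm --pt "1 -4 0" --pt "1 -8 -5" --pt "1 -8 -14" --pt "1 -8 -24" --pt "1 -8 -33" --pt "1 -8 -39" --pt "1 -8 -40" --pt "1 -8 -40" --pt "1 -8 -40" --turn '[0, 0, 0, 0, 0, 0, 0, 0, 0]'

```text
clock: 13.0
position: [0.4611, 0.2675, 0.0586]
ee_rot: [0.993, -0.117, 0.003, 0.003]
ft_force: [0.2, 0.6, -0.5]
grip_width: 0.252
```

```bash
python3 m.py low.png
```

```text
13.0 [0.46107499 0.26752142 0.05858675] [ 0.99308491 -0.11733329  0.00258775  0.00292804] 0.25210819649546995 [ 0.20550565  0.61432351 -0.54431893]
scene pred [330.1 210.9] blob 56 [331.4 211.5]
coil 0.66 [301. 199. 354. 250.]
coil pin [508.4 -17.6  37. ] 0.68
top pred [166.9 182.7] blob 145 [160.4 182.5]
coil 0.59 [139. 155. 201. 216.]
coil pin [607.6 241.   37. ] 0.84
disc top 3D [608.37741843 246.2263537   78.26738202] resid [ 2.41  0.07  2.08 -0.21]
```

View pics/low.png

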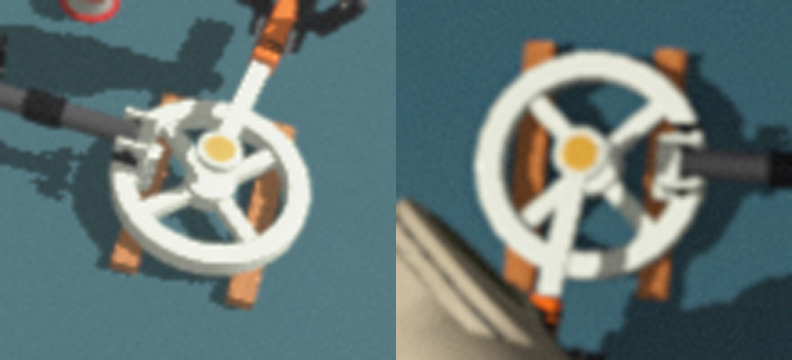

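The disc (220,149 in the scene crop; 581,153 in the top crop) is now above the hub and clear of the ears. I'll triangulate it precisely before the last step.

```bash
cat > t.py <<'E'
from h import *
from scipy.optimize import least_squares
L=[]
for c in("scene","top"):
    p=manip.camera(c);f=p["frame"].astype(int);R=np.array(p["pose"]);o=manip.get_obs()["position"]
    q=np.array(p["mtx"])@(R[:3,:3].T@(o+np.array([.147,-.031,.018])-R[:3,3]));q=q[:2]/q[2]
    hsv=cv2.cvtColor(p["frame"],cv2.COLOR_RGB2HSV);m=cv2.inRange(hsv,(16,100,140),(28,255,255))
    n,l,s,ce=cv2.connectedComponentsWithStats(m);i=1+np.argmin(np.linalg.norm(ce[1:]-q,axis=1)+100*(s[1:,4]<15))
    print(c,"pred",q.round(1),"disc",ce[i].round(1),s[i]);L.append((p,ce[i],R))
def res(X):
    return np.concatenate([(lambda q:q[:2]/q[2]-d)(np.array(p["mtx"])@(R[:3,:3].T@(X-R[:3,3]))) for p,d,R in L])
s=least_squares(res,[.6,.24,.06]);print("disc top",(s.x*1000).round(1),s.fun.round(2));o=manip.get_obs();print(o["position"],np.abs(o["joint_velocities"]).max())
E
python3 t.py
```

```text
scene pred [330.4 211.1] disc [330.6 210.8] [327 208   8   7  38]
top pred [166.4 182.5] disc [165.7 182.1] [161 178  10   9  72]
disc top [608.6 237.   79.3] [ 0.23  0.01  0.2  -0.02]
[0.46120757 0.26716961 0.0586335 ] 0.0021658062586336585
```

Request:
jog_arm --pt "1 0 -3" --pt "1 0 -7" --pt "1 0 -10" --pt "1 0 -12" --pt "1 0 -13" --pt "1 0 -13" --pt "1 0 -13" --pt "1 0 -13" --pt "1 0 -13" --turn '[0, 0, 0, 0, 0, 0, 0, 0, 0]'

```text
clock: 14.15
position: [0.4623, 0.2673, 0.0458]
ee_rot: [0.993, -0.118, 0.003, 0.003]
ft_force: [0.3, -0.5, -0.7]
grip_width: 0.254
```

```bash
python3 t.py; python3 m.py fin.png | head -1
```

```text
scene pred [329.7 213.8] disc [329.9 213.5] [327 211   7   6  35]
top pred [167.2 182.9] disc [166.6 182.5] [162 178  10  10  69]
disc top [609.9 237.1  66.3] [ 0.18  0.01  0.16 -0.02]
[0.46228076 0.26718421 0.04575418] 0.0020625474911497785
14.25 [0.46228076 0.26718421 0.04575418] [ 0.99304669 -0.11765345  0.00276655  0.00287779] 0.2505295120403372 [ 1.03068214  0.35354125 -1.27978669]
```

View pics/fin.png

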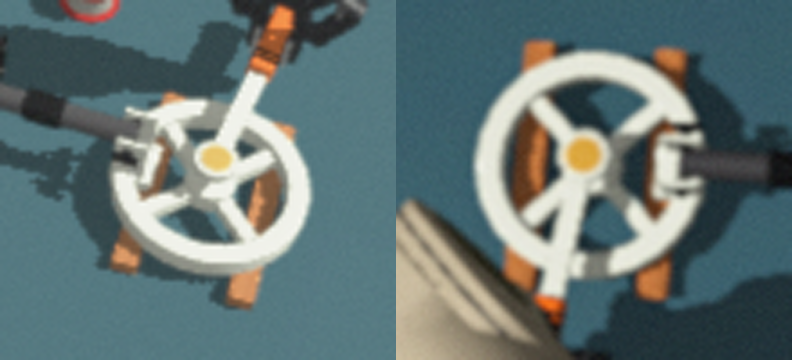

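The disc (217,158 in the scene crop; 584,155 in the top crop) sits centred over the hub with a gap. The arm is still and there are no contact forces, so I'm handing in.

```bash
python3 -c "
from workcell import manip;print(manip.hand_in())"
```

```text
the job is handed in; nothing more can be done
None
```

I zeroed the detector, then took the larger brass wand off the rack. I carried it high over the detector and handed the job in with the disc held steady over the coil, at about 14 s of the 58 s allowed.

- **Button:** it was pressed to its stop while both wands were still on the rack. The fingertips stopped at 65.7 mm, with the force rising to 26 N. A later picture shows the button up again.
- **Disc position:** the last triangulation puts the disc's top face at (610, 237) mm, 66 mm high. Ring fits from both cameras put the coil at about (609–611, 237) mm.
- **Gap to the coil:** the underside is at about 57 mm, which is 20 mm above the coil. That figure comes from the arm's height and assumes the wand has not tilted in the grip; I did not measure the tilt separately.
- **Contact:** forces stayed near zero during the carry and the hold, and the pictures show no touching. The other wand was in place after the lift. I did not measure it, the spool, the cup or the pliers again at the end.
- **Disagreements:** single-picture estimates of the coil centre mostly differed by 3–8 mm. One detection, while the wand covered the coil, was far off and I ignored it. I relied on the ring fits instead.

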